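Hang the wide sample hanger on the display rail and slide it to the pointer

ROBOT

A 6-joint arm with a two-finger parallel gripper is mounted at the origin on the work surface. World frame = base frame: x ahead of the robot, y to its left, z up, the work surface at z = 0. Lengths are in m, angles in rad, forces in N, time in s.
With the tool pointing down it reaches from about 0.35 to 0.775 m from the base axis. Payload 5.5 kg.
Tool frame: the origin (TCP) lies on the centre line of the jaws, within the pads' length; the fingertips stand 17 mm ahead of it and the grasp point (between the pads) lies 2 mm behind it; z points along the fingers, y is the direction in which the jaws open and shut (so a half turn about z gives the same grasp; the last joint's range is limited). The gripper opens to 85 mm and grips with 20 to 120 N. Pads are 22 mm wide; open, the fingers measure 114 mm over their backs; the gripper's body (76 mm by 85 mm) begins 54 mm behind the grasp point. The pads swing forward as they close: fully open they stand 13 mm farther back than shut.
Start: joints at [1.099, 0.313, 0.046, 1.304, 0, 1.431], TCP at [0.187, 0.544, 0.248] pointing down, gripper open.
Joint ranges: [-2.76, 2.76], [-0.86, 1.69], [-1.03, 1.26], [-2.2, 2.34], [-1.47, 1.5], [-3.14, 3.14]. Speed limits (rad/s): [2.57, 2.57, 3.14, 3.14, 3.14, 3.14].

INTERFACE

Orientations are given as a unit quaternion [w, x, y, z].
In Python, from workcell import env gives the robot as it stands.
- The arm moves only by the tool servo_tool, never from a script. Its argument "increments" is a list of rows, each an object of numbers: "claw": the closure, from 0 (fully open) to 1 (shut); "x", "y", "z": the shift along the world's x, y, z in units of 25 mm (1.0 is 25 mm); "ax", "ay", "az": the turn, a rotation vector about the world's x, y, z in units of 8 degrees (1.0 is 8 degrees). A call has 1 to 5 rows; each row shifts and turns the commanded pose from where the row before left it; what a row does not reach is not made up. A row lasts 1/10 s, in which the tool goes at most 50 mm and 8.59 degrees, less where a joint would pass 70% of its speed; a pose out of reach is approached as far as the arm can. A call is refused whole if a number of a shift passes 1 or a number of a turn 1, either way. A call with a gripper value outside its range is refused whole. The fingers move at their own pace and stop on an object; "newtons" is the grip in N (left out, the last holds). Time passes only in rows, so rows that do not move let the fingers close. It gives the time, the measured TCP pose, the force and the opening at its end, in the units of the state.
- env.get_state(): the state, without advancing time (a new reading comes with each control period).
- env.read_camera(name): name is "scene" or "top" or "wrist"; returns the picture (480x640x3 uint8, red, green, blue); there is no depth.
- env.calibration(name): a dict with "K" (3x3 intrinsics, pixels), "world_to_cam" (4x4, takes a point from world to camera coordinates). Camera axes: x right, y down, z forward; pixel columns grow to the right and rows downward; lengths in m; the calibration is good to about 2 mm. A picture is of the moment at which its call begins: read the wrist's pose just before it. calibration takes no time and is no camera call; for the wrist camera it gives the pose at the moment of the call.
- env.hand_in(): hands the job in, once; it reports no verdict.
The state is a dict: "clock": time; "joint_pos": joint angles; "qvel": joint speeds; "tau": joint torques, N m; "tcp_pos": TCP position; "orientation": TCP orientation; "wrist_force": force on the tool from outside, world axes, zero at the start; "ft_torque": the same for the moment, N m; "finger_gap": finger opening in m.
Only numpy, scipy, OpenCV 4.12 (cv2) and the standard library are available. Lean on these libraries where they do the work, as an engineer would, in place of code of your own. Each camera call takes 0.05 s, during which the arm holds its last target.

TASK

Hook the wide sample hanger (the one with the widest wooden block) onto the desk rail, a good 10 cm along the rail from the pointer, on whichever side has room. Then slide it along the rail to the pointer, without lifting it off again, and leave it hanging still, centred directly opposite the pointer. Leave the narrow hanger standing where it is.

Things in the scene. Friction and masses are not known exactly. Their poses are not given: they have to be found in the camera images.
- wide_hanger: Stands upright, +x away from robot (0.3 rad). Origin: rail axis when hung, 107 mm over underside. All mm: block 44 x 110 (y) x 65, top z -42. Hook plate 14 thick in y, open to +x: stem x -18 to -12; lip x 12 to 18, lower end z -9; V crown; grip tab 28 (x) x 14 (y), z 12 to 60. Rail enters between lip and block: move to own +x, raised 24 mm, then lower. About 0.3 kg.
- narrow_hanger: Bystander: the same hook plate, origin and axes, on a block only 48 mm wide in y (44 in x, 65 high). A third hanger, with a round block 64 mm across, is a bystander too. The three (plywood blocks, aluminium hooks, 167 mm tall) stand in a row across the desk before the rail, about 0.2 m apart, in any order, low things between them.
- rail_stand: Fixed rail: level steel bar 14 mm thick, 460 mm long, along this frame's y (across the desk, turned up to 0.15 rad), axis 155 mm above the desk, on 18 mm posts at y -230 and +230 mm, no higher than the bar. Origin: on the desk under the bar's middle; x away from robot. Wooden base 15 mm thick, x -50 to +80, y -250 to +250 mm.
- rail_mark (a point): Point on the rail's axis, 155 mm above the desk, opposite the pointer: the wide hanger's origin belongs here. Axes as rail_stand (y along the rail). The pointer is a fixed dark steel blade, tapered to a tip 73 mm above the desk, on the base 62 mm to the far (+x) side of the rail, with a dark line across the base; up to 100 mm either side of the rail's middle.
Mind the look-alikes: they are no part of the job. Leave any orange look-alike of the wide_hanger alone.

How it is judged:
On the way:
1. the wide hanger is hooked on the rail, at least 70 mm along it from the pointer (x of wide_hanger in the frame of rail_mark between -0.013 and 0.013 m and z of wide_hanger in the frame of rail_mark between -0.012 and 0.012 m and contact force between wide_hanger and rail_stand above 0.3 N and horizontal distance between wide_hanger and rail_mark above 0.07 m), for 0.1 s.
At the end, for the whole second after the job is handed in: The wide hanger hangs by its hook on the rail (its origin within 13 mm of the rail's axis across it and 12 mm in height), within 15 mm of the pointer along the rail, upright within 10 degrees, at rest. The narrow hanger still stands within 30 mm of where it stood (x of wide_hanger in the frame of rail_mark between -0.013 and 0.013 m and z of wide_hanger in the frame of rail_mark between -0.012 and 0.012 m and contact force between wide_hanger and rail_stand above 0.3 N and y of wide_hanger in the frame of rail_mark between -0.015 and 0.015 m and angle between wide_hanger's own z axis and vertical below 0.18 rad and linear speed of wide_hanger below 0.03 m/s and angular speed of wide_hanger below 0.4 rad/s and distance of narrow_hanger from where it was at the start of the episode below 0.03 m and angle between narrow_hanger's own z axis and vertical below 0.2 rad); the robot touches nothing.
It fails at once if the wide hanger is lifted off (15 mm or more above its hanging height) over the rail within 50 mm of the pointer, instead of being slid there (horizontal distance between wide_hanger and rail_mark below 0.05 m and z of wide_hanger in the frame of rail_mark above 0.015 m).
It fails at once if the narrow hanger is shifted by more than 30 mm or knocked over (distance of narrow_hanger from where it was at the start of the episode above 0.03 m or angle between narrow_hanger's own z axis and vertical above 0.4 rad).
It also fails if it takes over 48 s, if anything falls off the work surface, if the arm or the gripper's body presses on something with over 40 N, if the wrist force passes 120 N, or if a joint passes its speed limit or range.

## Working session

There is one attempt and no reset: what is moved stays moved. The work goes in short steps, Python scripts to look and compute and a tool call to move; the robot and the scene stay as the last step left them, time stands still between calls to the robot, and variables do not carry over. Pictures are saved under pics/ and viewed, and the job is handed in when it is done.

Besides the shell and the picture viewer there is one more tool, called after "Emit:" in YAML: its name, and indented under it one key for each argument. servo_tool: Moves the arm, as the interface text tells. Its arguments: {"type":"object","properties":{"increments":{"type":"array"},"newtons":{"type":"number"}},"required":["increments"]}

```bash
mkdir -p pics; ls
python3 - <<'E'
from workcell import env
import cv2,json
s=env.get_state();print(s)
for n in ["scene","top","wrist"]:
    c=env.calibration(n);print(n,c)
    im=env.read_camera(n);cv2.imwrite(f"pics/{n}0.png",im[:,:,::-1])
E
```

```text
pics
{'clock': 0.0, 'joint_pos': array([1.09940336e+00, 3.14034977e-01, 4.49537589e-02, 1.30360725e+00,
       1.51080541e-05, 1.43120989e+00]), 'qvel': array([ 0.00104069, -0.0005319 , -0.00043186,  0.00127242,  0.00069509,
        0.00047294]), 'tau': array([-7.36981565e-04, -4.80623424e+01,  2.98535728e+01,  1.93189911e-02,
       -2.68145022e-04,  3.78600276e-06]), 'tcp_pos': array([0.18707815, 0.54319303, 0.24737887]), 'orientation': array([-2.91744101e-04,  1.65143194e-01,  9.86269147e-01, -8.99993496e-04]), 'wrist_force': array([-0.10716235, -0.12180604, -1.13807466]), 'ft_torque': array([-0.00910162, -0.00584732, -0.06070554]), 'finger_gap': 0.08527140218737192}
scene {'K': array([[489.80375676,   0.        , 311.75049061],
       [  0.        , 489.80375676, 244.72957592],
       [  0.        ,   0.        ,   1.        ]]), 'world_to_cam': array([[-0.21091436,  0.97737813,  0.01572031,  0.1600811 ],
       [ 0.66503931,  0.1552622 , -0.73049049, -0.2086895 ],
       [-0.7164062 , -0.14361631, -0.68274191,  1.24446657],
       [ 0.        ,  0.        ,  0.        ,  1.     
[... 259 characters left out ...]
53164483e-02],
       [-9.79501627e-01,  1.68532717e-02, -2.00729994e-01,
         4.84118744e-01],
       [ 2.00694766e-01, -3.77358830e-03, -9.79646554e-01,
         1.03986844e+00],
       [ 0.00000000e+00,  0.00000000e+00,  0.00000000e+00,
         1.00000000e+00]])}
wrist {'K': array([[358.6292317 ,   0.        , 318.40722529],
       [  0.        , 358.6292317 , 240.30582598],
       [  0.        ,   0.        ,   1.        ]]), 'world_to_cam': array([[ 0.32535865,  0.94558952, -0.00148422, -0.57426366],
       [ 0.90204222, -0.30990327,  0.30046597, -0.03776842],
       [ 0.28365751, -0.09909804, -0.95379138,  0.38036888],
       [ 0.        ,  0.        ,  0.        ,  1.        ]])}
```

View pics/scene0.png

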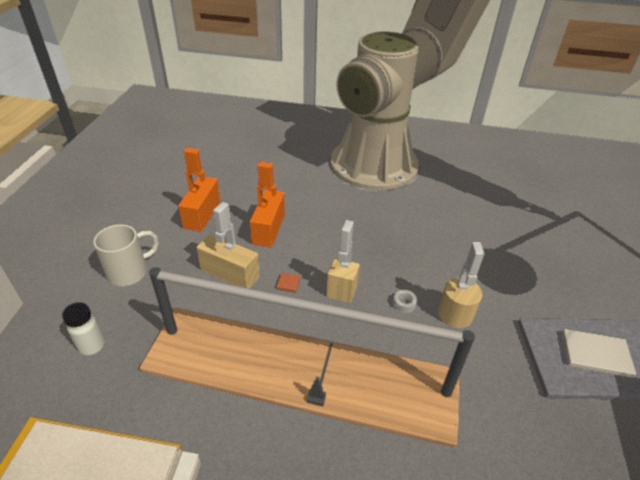

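View pics/top0.png

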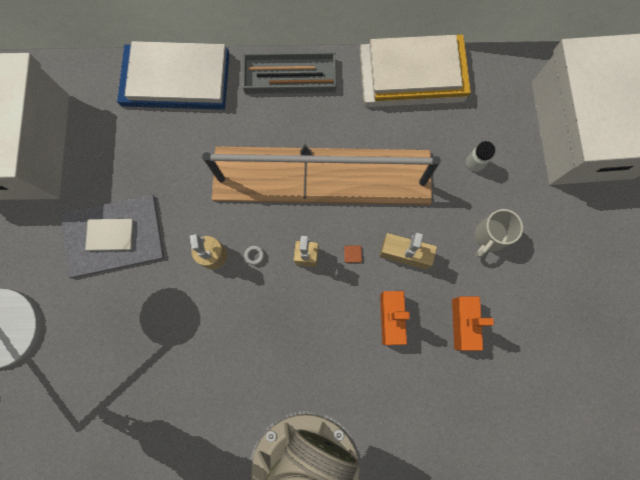

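View pics/wrist0.png

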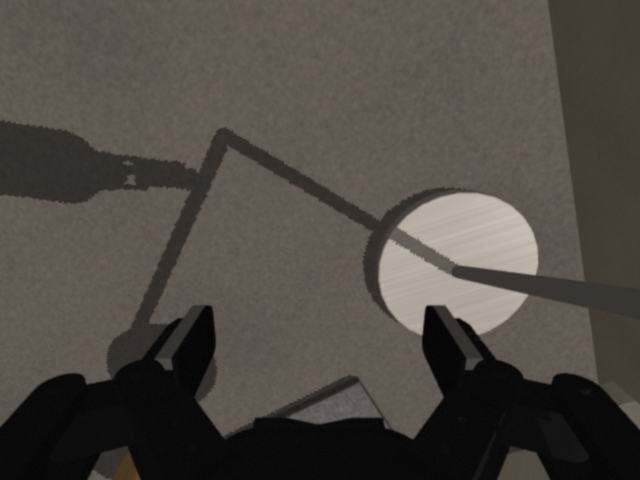

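Candidates in the top view are plywood and wide at (408,250), plywood and narrow at (305,252), round at (207,250), and two orange look-alikes at (395,318) and (468,322). The plywood wide block fits the description of the wide hanger. I'll confirm it in an enlarged crop.

Run:
```python
import cv2
t=cv2.imread("pics/top0.png");s=cv2.imread("pics/scene0.png")
a=cv2.resize(t[215:285,360:460],None,fx=6,fy=6,interpolation=cv2.INTER_CUBIC)
cv2.imwrite("pics/cropw.png",a)
b=cv2.resize(t[135:215,195:445],None,fx=3.2,fy=3.2,interpolation=cv2.INTER_CUBIC)
cv2.imwrite("pics/cropr.png",b)
c=cv2.resize(s[190:300,180:280],None,fx=5,fy=5,interpolation=cv2.INTER_CUBIC)
cv2.imwrite("pics/crops.png",c)
```

```text
(no output)
```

View pics/cropw.png

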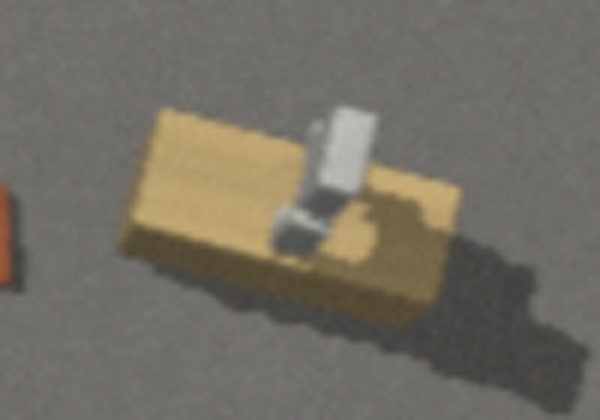

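View pics/cropr.png

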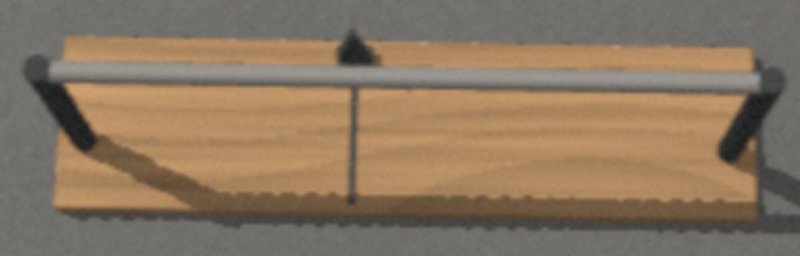

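View pics/crops.png

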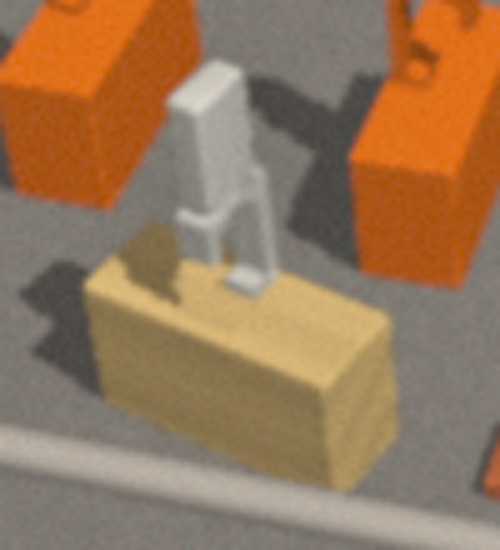

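```bash
cat > h.py <<'E'
import numpy as np,cv2
from workcell import env
def ray(n,p,z):
    c=env.calibration(n);K=c["K"];M=c["world_to_cam"];R=M[:3,:3];t=M[:3,3]
    o=-R.T@t;d=R.T@np.linalg.inv(K)@np.array([p[0],p[1],1.]);return o+d*(z-o[2])/d[2]
def proj(n,P):
    c=env.calibration(n);q=c["world_to_cam"][:3,:3]@np.array(P)+c["world_to_cam"][:3,3];q=c["K"]@q;return q[:2]/q[2]
E
python3 - <<'E'
from h import *
np.set_printoptions(precision=4,suppress=True)
f=lambda p,s,o:(p[0]/s+o[0]-.5+.5/s,p[1]/s+o[1]-.5+.5/s)
W=[ray("top",f(p,6,(360,215)),.065) for p in [(163,108),(462,190),(433,305),(133,222)]]
W=np.array(W);print(W);print("c",W.mean(0),"yaw",[np.arctan2(*( (a-b)[[1,0]]))-np.pi/2 for a,b in[(W[0],W[1]),(W[3],W[2])]],[np.linalg.norm(W[i]-W[(i+1)%4]) for i in range(4)])
T=np.array([ray("top",f(p,6,(360,215)),.167) for p in [(338,107),(378,115),(361,199),(322,183)]]);print("tab",T.mean(0),T)
Ws=np.array([ray("scene",f(p,5,(180,190)),.065) for p in [(87,285),(325,387),(390,318),(160,222)]]);print("scene block",Ws,Ws.mean(0))
A=[ray("top",f(p,3.2,(195,135)),.155) for p in [(36,70),(770,82)]]
S=[ray("scene",p,.155) for p in [(467,337),(155,274)]]
for r in (A,S):
    d=r[0]-r[1];print("rail",r,(r[0]+r[1])/2,np.linalg.norm(d),"yaw",np.arctan2(-d[0],d[1]))
L=[ray("top",f(p,3.2,(195,135)),.015) for p in [(353,95),(350,202)]]
L2=[ray("scene",p,.015) for p in [(331,345),(322,385)]]
tip=ray("top",f((351,32),3.2,(195,135)),.073)
print("line",L,L2,"tip",tip)
for p in [(305,243),(197,243)]: print(p,ray("top",p,.167))
print(ray("top",(305,252),.065),ray("top",(353,254),.01))
E
```

```text
[[ 0.4822 -0.1812  0.065 ]
 [ 0.4508 -0.2857  0.065 ]
 [ 0.41   -0.273   0.065 ]
 [ 0.4413 -0.1689  0.065 ]]
c [ 0.4461 -0.2272  0.065 ] yaw [np.float64(-0.2921168505131788), np.float64(-0.29226312470655214)] [np.float64(0.10914322811823254), np.float64(0.04271573360412111), np.float64(0.10872826169718436), np.float64(0.0426980238037351)]
tab [ 0.4461 -0.2276  0.167 ] [[ 0.4605 -0.2246  0.167 ]
 [ 0.4576 -0.2373  0.167 ]
 [ 0.4304 -0.2304  0.167 ]
 [ 0.4358 -0.2182  0.167 ]]
scene block [[ 0.457  -0.2852  0.065 ]
 [ 0.4878 -0.1826  0.065 ]
 [ 0.4484 -0.1702  0.065 ]
 [ 0.4176 -0.2713  0.065 ]] [ 0.4527 -0.2273  0.065 ]
rail [array([0.6262, 0.1877, 0.155 ]), array([ 0.6103, -0.2736,  0.155 ])] [ 0.6183 -0.0429  0.155 ] 0.4615438231553647 yaw -0.03437371661253322
rail [array([0.6286, 0.184 , 0.155 ]), array([ 0.6146, -0.2752,  0.155 ])] [ 0.6216 -0.0456  0.155 ] 0.45947642657871945 yaw -0.030402200501562032
line [array([ 0.656, -0.006,  0.015]), array([ 0.5764, -0.0032,  0.015 ])] [array([ 0.5831, -0.0053,  0.015 ]), array([ 0.6598, -0.0053,  0.015 ])] tip [ 0.6809 -0.0073  0.073 ]
(305, 243) [ 0.4434 -0.0108  0.167 ]
(197, 243) [0.447  0.1964 0.167 ]
[ 0.4432 -0.0064  0.065 ] [ 0.4462 -0.111   0.01  ]
```

The crop shows a plywood wide block with a grey aluminium hook (top px 408,250). The orange pieces stay separate from it. Moving over it now.

Emit:
servo_tool:
  increments:
    - {"x": 1,"y": -1,"claw": 0}
    - {"x": 1,"y": -1}
    - {"x": 1,"y": -1}
    - {"x": 1,"y": -1}
    - {"x": 1,"y": -1}

```text
schema error: expected keys claw, x, y, z, ax, ay, az
```

Emit:
servo_tool:
  increments:
    - {"x": 1,"y": -1}
    - {"x": 1,"y": -1}
    - {"x": 1,"y": -1}
    - {"x": 1,"y": -1}
    - {"x": 1,"y": -1}

```text
schema error: expected keys claw, x, y, z, ax, ay, az
```

Emit:
servo_tool:
  increments:
    - {"y": -1}
    - {"y": -1}
    - {"y": -1}
    - {"y": -1}
    - {"y": -1}

```text
schema error: expected keys claw, x, y, z, ax, ay, az
```

All keys are needed in every row.

Emit:
servo_tool:
  increments:
    - {"claw": 0,"x": 1,"y": -1,"z": 0,"ax": 0,"ay": 0,"az": 0}
    - {"claw": 0,"x": 1,"y": -1,"z": 0,"ax": 0,"ay": 0,"az": 0}
    - {"claw": 0,"x": 1,"y": -1,"z": 0,"ax": 0,"ay": 0,"az": 0}
    - {"claw": 0,"x": 1,"y": -1,"z": 0,"ax": 0,"ay": 0,"az": 0}
    - {"claw": 0,"x": 1,"y": -1,"z": 0,"ax": 0,"ay": 0,"az": 0}

```text
clock: 0.65
tcp_pos: [0.313, 0.4175, 0.2481]
orientation: [-0.0, 0.165, 0.986, -0.0]
wrist_force: [0.2, 1.3, -0.8]
finger_gap: 0.0854
```

Emit:
servo_tool:
  increments:
    - {"claw": 0,"x": 1,"y": -1,"z": 0,"ax": 0,"ay": 0,"az": 0}
    - {"claw": 0,"x": 1,"y": -1,"z": 0,"ax": 0,"ay": 0,"az": 0}
    - {"claw": 0,"x": 1,"y": -1,"z": 0,"ax": 0,"ay": 0,"az": 0}
    - {"claw": 0,"x": 1,"y": -1,"z": 0,"ax": 0,"ay": 0,"az": 0}
    - {"claw": 0,"x": 1,"y": -1,"z": 0,"ax": 0,"ay": 0,"az": 0}

```text
clock: 1.15
tcp_pos: [0.438, 0.2924, 0.2481]
orientation: [-0.0, 0.165, 0.986, -0.0]
wrist_force: [0.5, -0.3, -0.5]
finger_gap: 0.0853
```

Emit:
servo_tool:
  increments:
    - {"claw": 0,"x": 0,"y": -1,"z": 0,"ax": 0,"ay": 0,"az": 0}
    - {"claw": 0,"x": 0,"y": -1,"z": 0,"ax": 0,"ay": 0,"az": 0}
    - {"claw": 0,"x": 0,"y": -1,"z": 0,"ax": 0,"ay": 0,"az": 0}
    - {"claw": 0,"x": 0,"y": -1,"z": 0,"ax": 0,"ay": 0,"az": 0}
    - {"claw": 0,"x": 0,"y": -1,"z": 0,"ax": 0,"ay": 0,"az": 0}

```text
clock: 1.65
tcp_pos: [0.437, 0.1676, 0.2481]
orientation: [-0.0, 0.165, 0.986, -0.0]
wrist_force: [-0.8, -1.4, -0.1]
finger_gap: 0.0852
```

Emit:
servo_tool:
  increments:
    - {"claw": 0,"x": 0,"y": -1,"z": 0,"ax": 0,"ay": 0,"az": 0}
    - {"claw": 0,"x": 0,"y": -1,"z": 0,"ax": 0,"ay": 0,"az": 0}
    - {"claw": 0,"x": 0,"y": -1,"z": 0,"ax": 0,"ay": 0,"az": 0}
    - {"claw": 0,"x": 0,"y": -1,"z": 0,"ax": 0,"ay": 0,"az": 0}
    - {"claw": 0,"x": 0,"y": -1,"z": 0,"ax": 0,"ay": 0,"az": 0}

```text
clock: 2.15
tcp_pos: [0.437, 0.0427, 0.2482]
orientation: [-0.0, 0.165, 0.986, 0.0]
wrist_force: [0.3, 1.2, -0.1]
finger_gap: 0.0853
```

Emit:
servo_tool:
  increments:
    - {"claw": 0,"x": 0,"y": -1,"z": 0,"ax": 0,"ay": 0,"az": 0}
    - {"claw": 0,"x": 0,"y": -1,"z": 0,"ax": 0,"ay": 0,"az": 0}
    - {"claw": 0,"x": 0,"y": -1,"z": 0,"ax": 0,"ay": 0,"az": 0}
    - {"claw": 0,"x": 0,"y": -1,"z": 0,"ax": 0,"ay": 0,"az": 0}
    - {"claw": 0,"x": 0,"y": -1,"z": 0,"ax": 0,"ay": 0,"az": 0}

```text
clock: 2.65
tcp_pos: [0.437, -0.0823, 0.2482]
orientation: [-0.0, 0.165, 0.986, 0.0]
wrist_force: [0.4, -0.1, -0.7]
finger_gap: 0.0857
```

Emit:
servo_tool:
  increments:
    - {"claw": 0,"x": 0,"y": -1,"z": 0,"ax": 0,"ay": 0,"az": 0}
    - {"claw": 0,"x": 0,"y": -1,"z": 0,"ax": 0,"ay": 0,"az": 0}
    - {"claw": 0,"x": 0,"y": -1,"z": 0,"ax": 0,"ay": 0,"az": 0}
    - {"claw": 0,"x": 0,"y": -0.6,"z": 0,"ax": 0,"ay": 0,"az": 0.3}
    - {"claw": 0,"x": 0,"y": 0,"z": 0,"ax": 0,"ay": 0,"az": 0}

```text
clock: 3.15
tcp_pos: [0.4373, -0.1729, 0.2479]
orientation: [-0.0, 0.146, 0.989, -0.0]
wrist_force: [-0.2, -0.1, 0.1]
finger_gap: 0.0854
```

Run:
```python
from h import *
s=env.get_state();print(s["clock"],s["joint_pos"],s["tcp_pos"],s["orientation"])
im=env.read_camera("wrist");cv2.imwrite("pics/wrist1.png",im[:,:,::-1])
for P in [(.4461,-.2274,.167),(.4527,-.2274,.167),(.449,-.2274,.167)]:print(proj("wrist",P))
np.save("wcal1.npy",env.calibration("wrist")["world_to_cam"])
```

```text
3.15 [-5.47488968e-01  1.10999193e-01 -2.11068846e-01  1.24900372e+00
 -1.84687456e-04 -2.55374293e-01] [ 0.43725073 -0.17293862  0.24793173] [-1.62850409e-04  1.45538576e-01  9.89352564e-01 -3.11917854e-05]
[238.63460845 297.28345669]
[242.25356639 306.2137685 ]
[240.23214282 301.22560807]
```

View pics/wrist1.png

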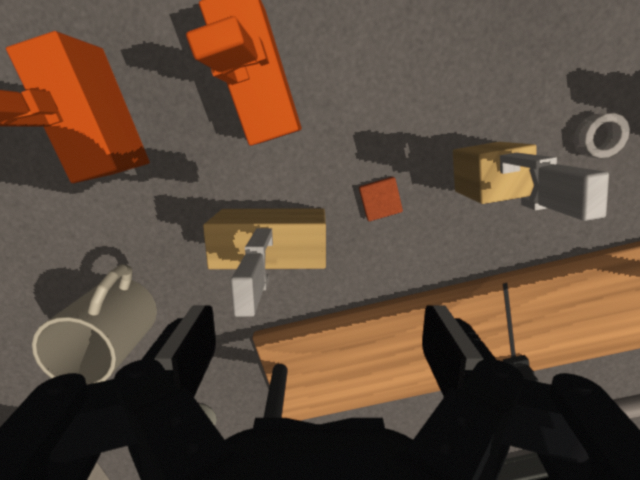

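The wrist view shows the wide hanger square to the jaws, with its tab top at about (244,297). Now a finer measurement from the tab and block.

Run:
```python
from h import *
im=cv2.imread("pics/wrist1.png");cv2.imwrite("pics/w1c.png",cv2.resize(im[195:330,190:340],None,fx=5,fy=4.4*5/4.4,interpolation=cv2.INTER_CUBIC)[:600])
```

```text
(no output)
```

View pics/w1c.png

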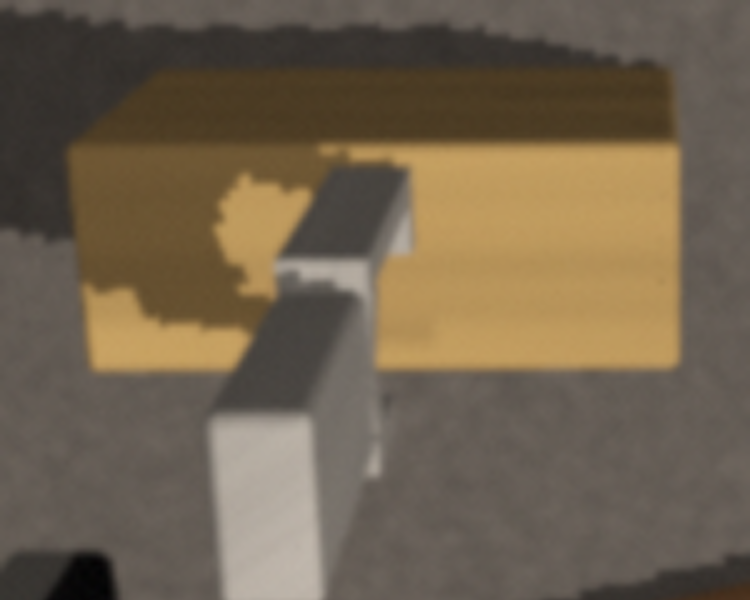

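Run:
```python
from h import *
np.set_printoptions(precision=4,suppress=True)
f=lambda p,s,o:(p[0]/s+o[0]-.4,p[1]/s+o[1]-.4)
B=np.array([ray("wrist",f(p,5,(190,195)),.065) for p in [(70,146),(680,143),(680,368),(93,370)]])
print(B,B.mean(0),np.arctan2(*(B[1]-B[0])[:2])*-1)
T=np.array([ray("wrist",f(p,5,(190,195)),.167) for p in [(210,415),(312,413),(325,598),(222,600)]]);print(T,T.mean(0))
```

```text
[[ 0.4109 -0.2704  0.065 ]
 [ 0.4416 -0.1663  0.065 ]
 [ 0.4829 -0.1784  0.065 ]
 [ 0.452  -0.2826  0.065 ]] [ 0.4469 -0.2244  0.065 ] -0.28698620584956475
[[ 0.4321 -0.2268  0.167 ]
 [ 0.4355 -0.2145  0.167 ]
 [ 0.4604 -0.2218  0.167 ]
 [ 0.4568 -0.2346  0.167 ]] [ 0.4462 -0.2244  0.167 ]
```

Emit:
servo_tool:
  increments:
    - {"claw": 0,"x": 0.43,"y": -0.8,"z": 0,"ax": 0,"ay": 0,"az": 0}
    - {"claw": 0,"x": 0,"y": -0.8,"z": 0,"ax": 0,"ay": 0,"az": 0}
    - {"claw": 0,"x": 0,"y": -0.52,"z": -0.3,"ax": 0,"ay": 0,"az": 0}
    - {"claw": 0,"x": 0,"y": 0,"z": -0.8,"ax": 0,"ay": 0,"az": 0}
    - {"claw": 0,"x": 0,"y": 0,"z": -0.8,"ax": 0,"ay": 0,"az": 0}

```text
clock: 3.7
tcp_pos: [0.448, -0.2241, 0.2]
orientation: [0.0, 0.145, 0.989, 0.0]
wrist_force: [0.8, -0.3, 0.3]
finger_gap: 0.0855
```

Emit:
servo_tool:
  increments:
    - {"claw": 0,"x": 0,"y": 0,"z": -0.8,"ax": 0,"ay": 0,"az": 0}
    - {"claw": 0,"x": 0,"y": 0,"z": -0.8,"ax": 0,"ay": 0,"az": 0}
    - {"claw": 0,"x": 0,"y": 0,"z": -0.55,"ax": 0,"ay": 0,"az": 0}
    - {"claw": 0,"x": 0,"y": 0,"z": 0,"ax": 0,"ay": 0,"az": 0}

```text
clock: 4.1
tcp_pos: [0.4463, -0.2225, 0.1446]
orientation: [-0.002, 0.144, 0.99, 0.001]
wrist_force: [-0.1, 0.3, -0.5]
finger_gap: 0.0852
```

Run:
```python
from h import *
im=env.read_camera("wrist");cv2.imwrite("pics/wrist2.png",im[:,:,::-1])
```

```text
(no output)
```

View pics/wrist2.png

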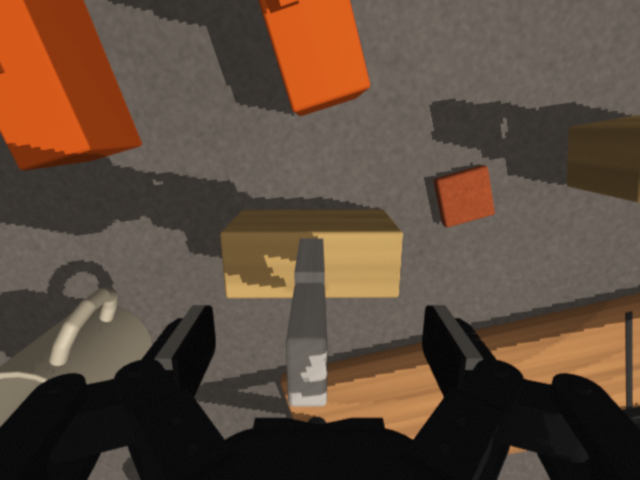

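The tab is between the jaws, at about column 308 against the jaw centre at 319, so about 4 mm off. I'll nudge and close.

Emit:
servo_tool:
  increments:
    - {"claw": 0,"x": 0.06,"y": -0.15,"z": 0.05,"ax": 0,"ay": 0,"az": 0}
    - {"claw": 0.5,"x": 0,"y": 0,"z": 0,"ax": 0,"ay": 0,"az": 0}
    - {"claw": 1,"x": 0,"y": 0,"z": 0,"ax": 0,"ay": 0,"az": 0}
    - {"claw": 1,"x": 0,"y": 0,"z": 0,"ax": 0,"ay": 0,"az": 0}
    - {"claw": 1,"x": 0,"y": 0,"z": 0,"ax": 0,"ay": 0,"az": 0}
  newtons: 60

```text
clock: 4.65
tcp_pos: [0.4497, -0.2281, 0.1486]
orientation: [0.0, 0.144, 0.99, -0.0]
wrist_force: [-0.6, -0.3, 0.4]
finger_gap: 0.0281
```

Emit:
servo_tool:
  increments:
    - {"claw": 1,"x": 0,"y": 0,"z": 0,"ax": 0,"ay": 0,"az": 0}
    - {"claw": 1,"x": 0,"y": 0,"z": 0,"ax": 0,"ay": 0,"az": 0}
    - {"claw": 1,"x": 0,"y": 0,"z": 0,"ax": 0,"ay": 0,"az": 0}

```text
clock: 4.95
tcp_pos: [0.4497, -0.228, 0.1485]
orientation: [0.0, 0.144, 0.99, 0.0]
wrist_force: [0.7, 0.2, 2.1]
finger_gap: 0.0137
```

Emit:
servo_tool:
  increments:
    - {"claw": 1,"x": 0,"y": 0,"z": 0.4,"ax": 0,"ay": 0,"az": 0}
    - {"claw": 1,"x": 0,"y": 0,"z": 0.8,"ax": 0,"ay": 0,"az": 0}
    - {"claw": 1,"x": 0,"y": 0,"z": 0.8,"ax": 0,"ay": 0,"az": 0}
    - {"claw": 1,"x": 0,"y": 0,"z": 0.6,"ax": 0,"ay": 0,"az": 0}
    - {"claw": 1,"x": 0,"y": 0,"z": 0.28,"ax": 0,"ay": 0,"az": 0}

```text
clock: 5.45
tcp_pos: [0.45, -0.2285, 0.222]
orientation: [0.001, 0.144, 0.99, -0.0]
wrist_force: [0.1, -0.0, -2.4]
finger_gap: 0.0132
```

Run:
```python
from h import *
s=env.get_state();print(s["clock"],s["tcp_pos"],s["orientation"],s["wrist_force"],s["finger_gap"])
im=env.read_camera("scene");cv2.imwrite("pics/scene2.png",im[:,:,::-1])
im=env.read_camera("wrist");cv2.imwrite("pics/wrist3.png",im[:,:,::-1])
```

```text
5.45 [ 0.44995895 -0.22846439  0.22200018] [ 7.63154407e-04  1.44470502e-01  9.89508702e-01 -4.69830405e-04] [ 0.08962506 -0.04816623 -2.41228314] 0.013200903945773432
```

View pics/scene2.png

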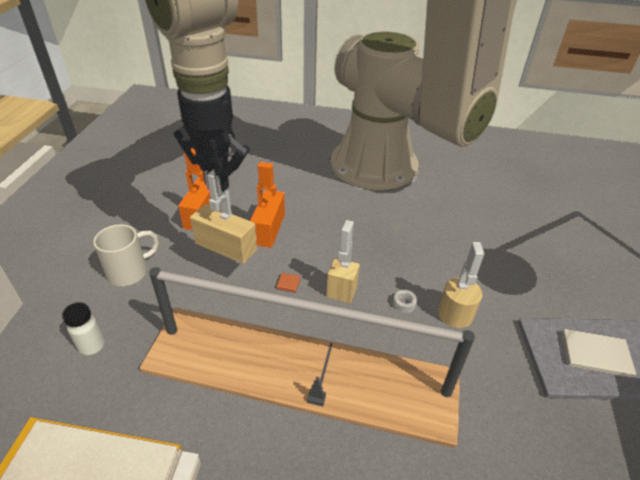

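View pics/wrist3.png

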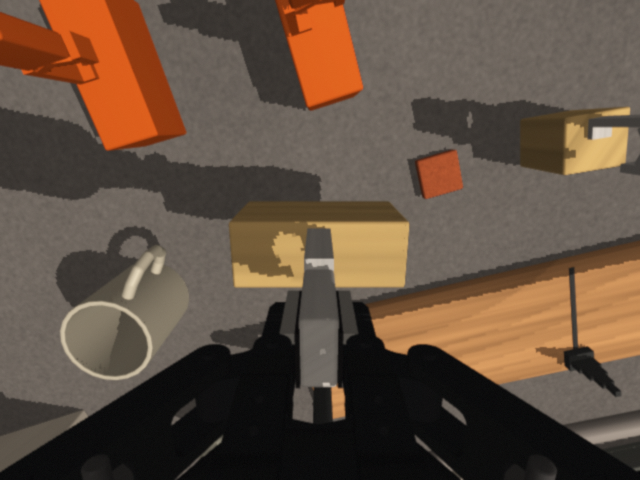

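The hanger is lifted and held upright; its block is at (319,250) in the wrist view and (225,235) in the scene. Next I'll measure where its origin is relative to the TCP.

Run:
```python
from h import *
np.set_printoptions(precision=4,suppress=True)
B=np.array([ray("wrist",p,.1385) for p in [(230,222),(408,221),(407,287),(236,288)]])
print(B,B.mean(0),-np.arctan2(*(B[1]-B[0])[:2]),env.get_state()["tcp_pos"])
s=cv2.imread("pics/scene2.png");cv2.imwrite("pics/s2c.png",cv2.resize(s[165:270,180:270],None,fx=5.5,fy=5.5,interpolation=cv2.INTER_CUBIC))
```

```text
[[ 0.4117 -0.2723  0.1385]
 [ 0.4416 -0.1698  0.1385]
 [ 0.4838 -0.1797  0.1385]
 [ 0.4535 -0.2841  0.1385]] [ 0.4477 -0.2265  0.1385] -0.2836499263168144 [ 0.4499 -0.2284  0.2213]
```

View pics/s2c.png

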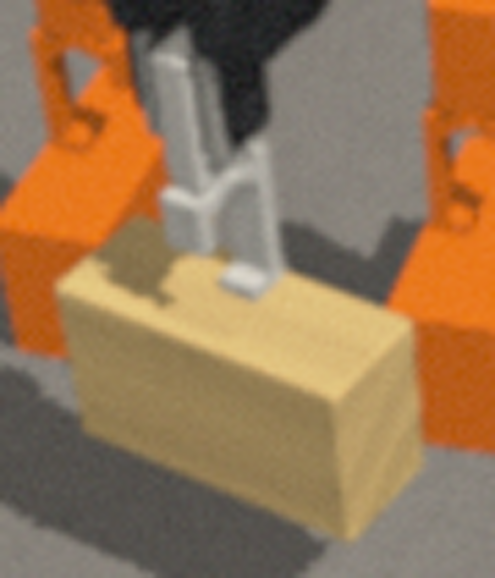

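Emit:
servo_tool:
  increments:
    - {"claw": 1,"x": 0.5,"y": 0.7,"z": 0,"ax": 0,"ay": 0,"az": 0.36}
    - {"claw": 1,"x": 0.7,"y": 0.72,"z": 0,"ax": 0,"ay": 0,"az": 0.37}
    - {"claw": 1,"x": 0.7,"y": 0.72,"z": 0,"ax": 0,"ay": 0,"az": 0.37}
    - {"claw": 1,"x": 0.7,"y": 0.7,"z": 0,"ax": 0,"ay": 0,"az": 0.37}
    - {"claw": 1,"x": 0.7,"y": 0.7,"z": 0,"ax": 0,"ay": 0,"az": 0.36}

```text
clock: 6.05
tcp_pos: [0.532, -0.1386, 0.219]
orientation: [-0.001, 0.016, 1.0, 0.0]
wrist_force: [-0.6, -1.0, -2.1]
finger_gap: 0.0132
```

Emit:
servo_tool:
  increments:
    - {"claw": 1,"x": 0.8,"y": 0,"z": 0,"ax": 0,"ay": 0,"az": 0}
    - {"claw": 1,"x": 0.5,"y": 0,"z": 0,"ax": 0,"ay": 0,"az": 0}
    - {"claw": 1,"x": 0,"y": 0,"z": 0,"ax": 0,"ay": 0,"az": 0}

```text
clock: 6.35
tcp_pos: [0.5654, -0.1392, 0.2187]
orientation: [-0.001, 0.017, 1.0, 0.0]
wrist_force: [0.1, 0.3, -1.7]
finger_gap: 0.0133
```

Run:
```python
from h import *
s=env.get_state();print(s["clock"],s["tcp_pos"],s["orientation"],s["wrist_force"],s["finger_gap"])
im=env.read_camera("scene");cv2.imwrite("pics/scene3.png",im[:,:,::-1]);cv2.imwrite("pics/s3c.png",cv2.resize(im[200:320,180:320,::-1],None,fx=5,fy=5,interpolation=cv2.INTER_CUBIC))
im=env.read_camera("wrist");cv2.imwrite("pics/wrist4.png",im[:,:,::-1])
```

```text
6.35 [ 0.56536539 -0.13921785  0.21871966] [-6.95770993e-04  1.66658827e-02  9.99860817e-01  3.33740902e-04] [ 0.0906863   0.32632735 -1.67571232] 0.013327830113337366
```

View pics/s3c.png

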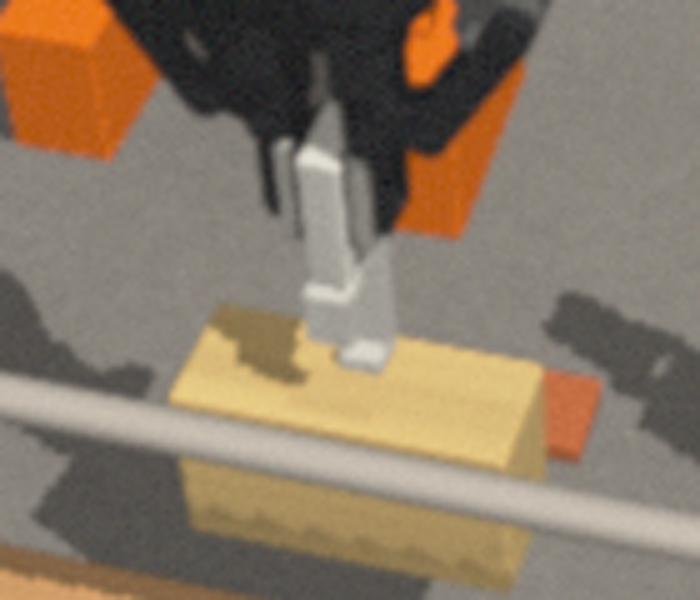

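View pics/wrist4.png

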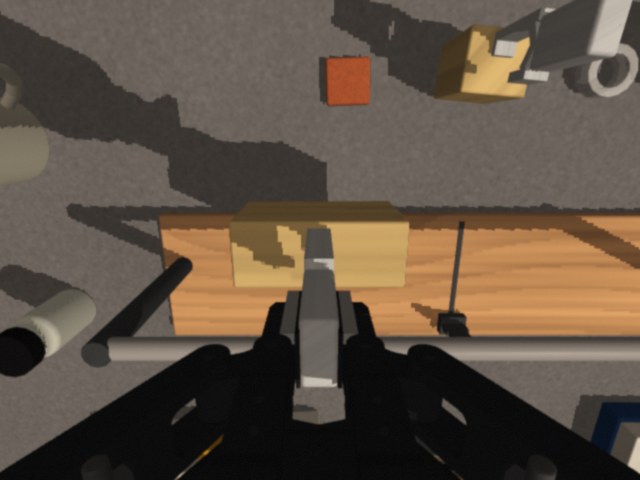

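The block and rail look parallel in the wrist view, with the rail at row ~348 and the block front at row 287. I'll measure the rail from this view.

Run:
```python
from h import *
np.set_printoptions(precision=4,suppress=True)
for p in [(130,348),(560,348)]: print(ray("wrist",p,.155))
B=np.array([ray("wrist",p,.135) for p in [(230,222),(408,221),(406,287),(235,287)]]);print(B.mean(0),-np.arctan2(*(B[1]-B[0])[:2]))
print(ray("wrist",(461,225),.015),ray("wrist",(455,310),.015))
```

```text
[ 0.6101 -0.2557  0.155 ]
[0.6192 0.0076 0.155 ]
[ 0.561  -0.1378  0.135 ] -0.02833785686275917
[ 0.5781 -0.0033  0.015 ] [ 0.6685 -0.0018  0.015 ]
```

Emit:
servo_tool:
  increments:
    - {"claw": 1,"x": 0,"y": 0,"z": 0.12,"ax": 0,"ay": 0,"az": 0}
    - {"claw": 1,"x": 0.6,"y": 0,"z": 0,"ax": 0,"ay": 0,"az": 0}
    - {"claw": 1,"x": 0.6,"y": 0,"z": 0,"ax": 0,"ay": 0,"az": 0}
    - {"claw": 1,"x": 0.5,"y": 0,"z": 0,"ax": 0,"ay": 0,"az": 0}
    - {"claw": 1,"x": 0.32,"y": 0,"z": 0,"ax": 0,"ay": 0,"az": 0}

```text
clock: 6.95
tcp_pos: [0.6152, -0.1399, 0.2236]
orientation: [0.0, 0.017, 1.0, 0.0]
wrist_force: [0.2, 0.5, -2.9]
finger_gap: 0.0132
```

Run:
```python
from h import *
s=env.get_state();print(s["clock"],s["tcp_pos"],s["orientation"],s["wrist_force"],s["finger_gap"])
im=env.read_camera("scene");cv2.imwrite("pics/s4c.png",cv2.resize(im[200:340,180:340,::-1],None,fx=4.2,fy=4.2,interpolation=cv2.INTER_CUBIC))
```

```text
6.95 [ 0.61518102 -0.13988796  0.2236006 ] [1.06478238e-04 1.74808012e-02 9.99847193e-01 9.47526119e-06] [ 0.21293215  0.50879911 -2.93581925] 0.01323762108051756
```

View pics/s4c.png

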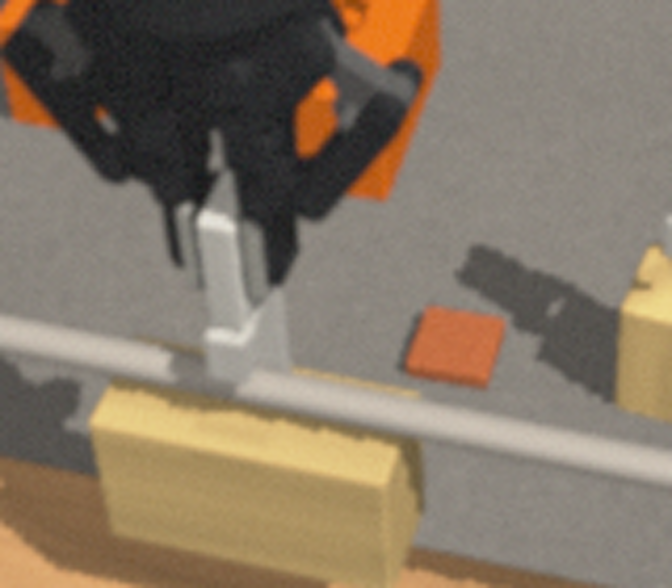

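Emit:
servo_tool:
  increments:
    - {"claw": 1,"x": 0,"y": 0,"z": -0.3,"ax": 0,"ay": 0,"az": 0}
    - {"claw": 1,"x": 0,"y": 0,"z": -0.3,"ax": 0,"ay": 0,"az": 0}
    - {"claw": 1,"x": 0,"y": 0,"z": -0.2,"ax": 0,"ay": 0,"az": 0}

```text
clock: 7.3
tcp_pos: [0.6139, -0.1394, 0.2021]
orientation: [-0.001, 0.017, 1.0, 0.0]
wrist_force: [-0.4, -1.3, -2.4]
finger_gap: 0.0134
```

Emit:
servo_tool:
  increments:
    - {"claw": 1,"x": 0,"y": 0,"z": -0.1,"ax": 0,"ay": 0,"az": 0}
    - {"claw": 1,"x": 0,"y": 0,"z": -0.1,"ax": 0,"ay": 0,"az": 0}

```text
clock: 7.5
tcp_pos: [0.6147, -0.1395, 0.198]
orientation: [-0.0, 0.017, 1.0, 0.0]
wrist_force: [-0.8, 0.1, -2.2]
finger_gap: 0.013
```

Emit:
servo_tool:
  increments:
    - {"claw": 1,"x": 0,"y": 0,"z": -0.06,"ax": 0,"ay": 0,"az": 0}
    - {"claw": 1,"x": 0,"y": 0,"z": 0,"ax": 0,"ay": 0,"az": 0}

```text
clock: 7.7
tcp_pos: [0.6155, -0.1397, 0.1974]
orientation: [0.001, 0.017, 1.0, -0.0]
wrist_force: [1.1, -1.0, -0.2]
finger_gap: 0.0133
```

Emit:
servo_tool:
  increments:
    - {"claw": 1,"x": 0,"y": 0,"z": -0.04,"ax": 0,"ay": 0,"az": 0}
    - {"claw": 1,"x": 0,"y": 0,"z": 0,"ax": 0,"ay": 0,"az": 0}

```text
clock: 7.9
tcp_pos: [0.6159, -0.1398, 0.1969]
orientation: [0.001, 0.017, 1.0, -0.0]
wrist_force: [0.7, -0.1, 3.3]
finger_gap: 0.0135
```

Run:
```python
from h import *
im=env.read_camera("scene");cv2.imwrite("pics/s5c.png",cv2.resize(im[200:340,180:340,::-1],None,fx=4.2,fy=4.2,interpolation=cv2.INTER_CUBIC))
s=env.get_state();print(s["clock"],s["tcp_pos"],s["wrist_force"])
```

```text
7.95 [ 0.61590135 -0.13976476  0.19694544] [ 1.17393933 -1.03300295  4.45153215]
```

View pics/s5c.png

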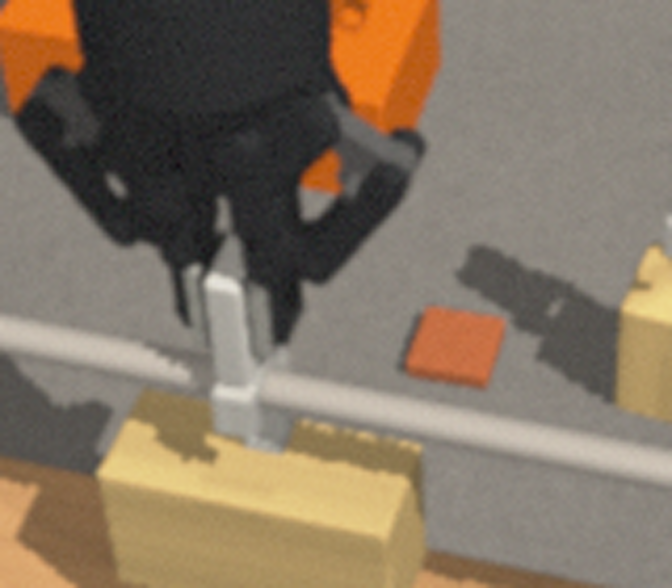

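The lip is on the far side of the rail at crop (235,410), and the wrist force changed by about 6 N, so it's hooked. Now sliding it along +y in small steps.

Emit:
servo_tool:
  increments:
    - {"claw": 1,"x": 0.008,"y": 0.25,"z": 0,"ax": 0,"ay": 0,"az": 0}
    - {"claw": 1,"x": 0.013,"y": 0.4,"z": 0,"ax": 0,"ay": 0,"az": 0}
    - {"claw": 1,"x": 0.013,"y": 0.4,"z": 0,"ax": 0,"ay": 0,"az": 0}
    - {"claw": 1,"x": 0.013,"y": 0.4,"z": 0,"ax": 0,"ay": 0,"az": 0}
  newtons: 35

```text
clock: 8.35
tcp_pos: [0.6175, -0.1034, 0.1967]
orientation: [0.001, 0.017, 1.0, -0.001]
wrist_force: [3.2, -3.8, 3.8]
finger_gap: 0.0134
```

Emit:
servo_tool:
  increments:
    - {"claw": 1,"x": 0.013,"y": 0.4,"z": 0,"ax": 0,"ay": 0,"az": 0}
    - {"claw": 1,"x": 0.013,"y": 0.4,"z": 0,"ax": 0,"ay": 0,"az": 0}
    - {"claw": 1,"x": 0.013,"y": 0.4,"z": 0,"ax": 0,"ay": 0,"az": 0}
    - {"claw": 1,"x": 0.013,"y": 0.4,"z": 0,"ax": 0,"ay": 0,"az": 0}

```text
clock: 8.75
tcp_pos: [0.6188, -0.0632, 0.1967]
orientation: [0.002, 0.017, 1.0, -0.001]
wrist_force: [4.6, -3.9, 4.2]
finger_gap: 0.0132
```

Emit:
servo_tool:
  increments:
    - {"claw": 1,"x": 0.03,"y": 0.4,"z": 0,"ax": 0,"ay": 0,"az": 0}
    - {"claw": 1,"x": 0.025,"y": 0.4,"z": 0,"ax": 0,"ay": 0,"az": 0}
    - {"claw": 1,"x": 0.02,"y": 0.4,"z": 0,"ax": 0,"ay": 0,"az": 0}
    - {"claw": 1,"x": 0.013,"y": 0.4,"z": 0,"ax": 0,"ay": 0,"az": 0}
    - {"claw": 1,"x": 0.013,"y": 0.4,"z": 0,"ax": 0,"ay": 0,"az": 0}

```text
clock: 9.25
tcp_pos: [0.621, -0.0131, 0.1965]
orientation: [0.001, 0.017, 1.0, -0.001]
wrist_force: [3.2, -4.3, 2.7]
finger_gap: 0.0134
```

Run:
```python
from h import *
s=env.get_state();print(s["clock"],s["tcp_pos"],s["wrist_force"])
for n in ["scene","wrist","top"]:
    im=env.read_camera(n);cv2.imwrite(f"pics/{n}6.png",im[:,:,::-1])
im=cv2.imread("pics/scene6.png");cv2.imwrite("pics/s6c.png",cv2.resize(im[250:420,250:420],None,fx=3.5,fy=3.5,interpolation=cv2.INTER_CUBIC))
```

```text
9.25 [ 0.62095059 -0.01310247  0.19646902] [ 3.18132018 -4.30399624  2.72580956]
```

View pics/s6c.png

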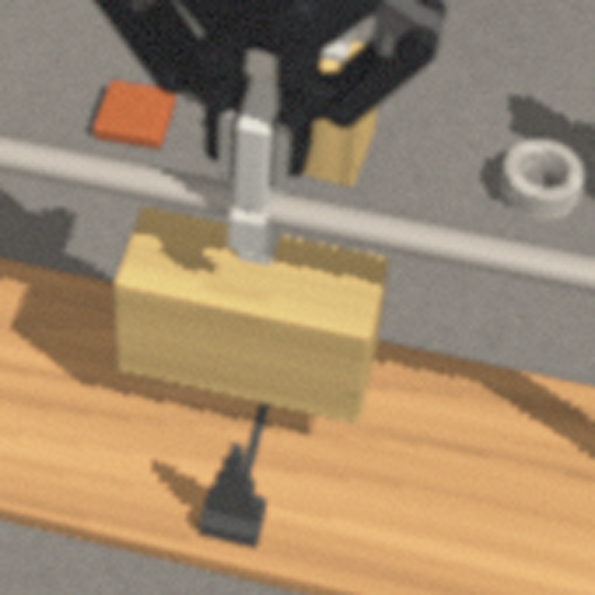

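View pics/wrist6.png

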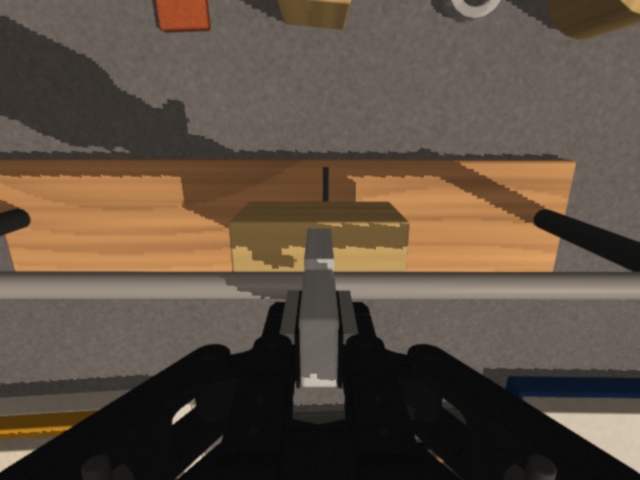

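View pics/top6.png

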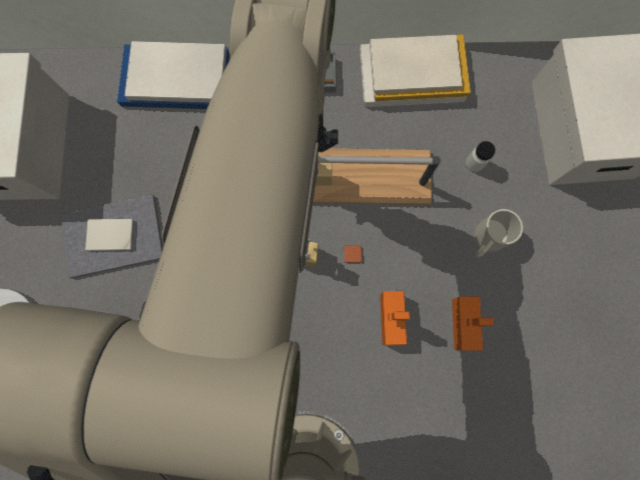

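The wrist view shows the base line at (326,185), just to the +y side of the block centre at (320,240). I'll compute the remaining shift.

Run:
```python
from h import *
np.set_printoptions(precision=4,suppress=True)
print([ray("wrist",p,.015) for p in [(326,170),(325.5,199)]])
print([ray("wrist",p,.113) for p in [(230.5,223),(408,222)]], ray("wrist",(319.5,381),.215))
f=lambda p:(p[0]/3.5+250-.36,p[1]/3.5+250-.36)
print("scene front-top corners",[ray("scene",f(p),.113) for p in [(116,283),(372,340)]],"line",[ray("scene",f(p),.015) for p in [(263,408),(250,470)]], "tab top", ray("scene",f((255,122)),.215))
```

```text
[array([ 0.5778, -0.0023,  0.015 ]), array([ 0.6026, -0.0033,  0.015 ])]
[array([ 0.5961, -0.0626,  0.113 ]), array([0.599 , 0.0443, 0.113 ])] [ 0.6292 -0.0106  0.215 ]
scene front-top corners [array([ 0.643 , -0.0702,  0.113 ]), array([0.6476, 0.0385, 0.113 ])] line [array([ 0.6256, -0.0076,  0.015 ]), array([ 0.6583, -0.0071,  0.015 ])] tab top [ 0.6327 -0.0162  0.215 ]
```

Emit:
servo_tool:
  increments:
    - {"claw": 1,"x": 0.01,"y": 0.2,"z": 0,"ax": 0,"ay": 0,"az": 0}
    - {"claw": 1,"x": 0.005,"y": 0.1,"z": 0,"ax": 0,"ay": 0,"az": 0}
    - {"claw": 1,"x": 0,"y": 0,"z": 0,"ax": 0,"ay": 0,"az": 0}

```text
clock: 9.7
tcp_pos: [0.6212, -0.006, 0.1964]
orientation: [0.001, 0.017, 1.0, -0.0]
wrist_force: [3.9, -2.1, 5.7]
finger_gap: 0.0136
```

Emit:
servo_tool:
  increments:
    - {"claw": 0.9,"x": 0.08,"y": 0,"z": 0,"ax": 0,"ay": 0,"az": 0}
    - {"claw": 0.85,"x": 0,"y": 0,"z": 0,"ax": 0,"ay": 0,"az": 0}
    - {"claw": 0.8,"x": 0,"y": 0,"z": 0,"ax": 0,"ay": 0,"az": 0}
    - {"claw": 0.75,"x": 0,"y": 0,"z": 0,"ax": 0,"ay": 0,"az": 0}
    - {"claw": 0.7,"x": 0,"y": 0,"z": 0,"ax": 0,"ay": 0,"az": 0}
  newtons: 20

```text
clock: 10.2
tcp_pos: [0.6213, -0.0055, 0.1946]
orientation: [-0.002, 0.017, 1.0, 0.0]
wrist_force: [0.4, 0.2, -0.2]
finger_gap: 0.0253
```

Run:
```python
from h import *
s=env.get_state();print(s["clock"],s["tcp_pos"],s["wrist_force"],s["finger_gap"])
im=env.read_camera("wrist");cv2.imwrite(f"pics/wrist7.png",im[:,:,::-1])
```

```text
10.2 [ 0.62125052 -0.00546492  0.19459845] [ 0.3818408   0.18958659 -0.24372499] 0.02527544236013578
```

View pics/wrist7.png

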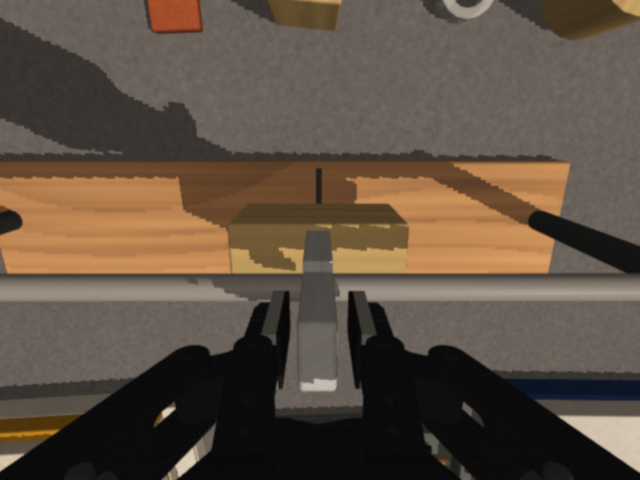

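The jaws are free of the tab and the base line at (319,185) lines up with the block centre. Opening and going up.

Emit:
servo_tool:
  increments:
    - {"claw": 0.5,"x": 0,"y": 0,"z": 0,"ax": 0,"ay": 0,"az": 0}
    - {"claw": 0.3,"x": 0,"y": 0,"z": 0.1,"ax": 0,"ay": 0,"az": 0}
    - {"claw": 0.3,"x": 0,"y": 0,"z": 0.3,"ax": 0,"ay": 0,"az": 0}
    - {"claw": 0.3,"x": 0,"y": 0,"z": 0.6,"ax": 0,"ay": 0,"az": 0}
    - {"claw": 0.3,"x": 0,"y": 0,"z": 0.8,"ax": 0,"ay": 0,"az": 0}

```text
clock: 10.75
tcp_pos: [0.622, -0.0058, 0.2411]
orientation: [-0.001, 0.017, 1.0, 0.0]
wrist_force: [0.3, -0.8, -0.3]
finger_gap: 0.0597
```

Emit:
servo_tool:
  increments:
    - {"claw": 0.3,"x": 0,"y": 0,"z": 0.9,"ax": 0,"ay": 0,"az": 0}
    - {"claw": 0.3,"x": 0,"y": 0,"z": 0.9,"ax": 0,"ay": 0,"az": 0}
    - {"claw": 0.3,"x": 0,"y": 0,"z": 0.9,"ax": 0,"ay": 0,"az": 0}
    - {"claw": 0.3,"x": 0,"y": 0,"z": 0.5,"ax": 0,"ay": 0,"az": 0}
    - {"claw": 0.3,"x": 0,"y": 0,"z": 0,"ax": 0,"ay": 0,"az": 0}

```text
clock: 11.25
tcp_pos: [0.6234, -0.0059, 0.3239]
orientation: [0.002, 0.017, 1.0, -0.0]
wrist_force: [0.1, 0.6, -0.1]
finger_gap: 0.0601
```

Emit:
servo_tool:
  increments:
    - {"claw": 0.3,"x": -0.8,"y": 0,"z": 0,"ax": 0,"ay": 0,"az": 0}
    - {"claw": 0.3,"x": -0.8,"y": 0,"z": 0,"ax": 0,"ay": 0,"az": 0}
    - {"claw": 0.3,"x": -0.8,"y": 0,"z": 0,"ax": 0,"ay": 0,"az": 0}
    - {"claw": 0.3,"x": -0.5,"y": 0,"z": 0,"ax": 0,"ay": 0,"az": 0}
    - {"claw": 0.3,"x": 0,"y": 0,"z": 0,"ax": 0,"ay": 0,"az": 0}

```text
clock: 11.75
tcp_pos: [0.5484, -0.0056, 0.3208]
orientation: [-0.0, 0.017, 1.0, 0.0]
wrist_force: [1.2, -0.2, -0.5]
finger_gap: 0.0598
```

Run:
```python
from h import *
s=env.get_state();print(s["clock"],s["tcp_pos"],s["wrist_force"],s["finger_gap"])
im=env.read_camera("wrist");cv2.imwrite(f"pics/wrist8.png",im[:,:,::-1])
im=env.read_camera("scene");cv2.imwrite(f"pics/scene8.png",im[:,:,::-1])
im=im[:,:,::-1];cv2.imwrite("pics/s8c.png",cv2.resize(im[230:420,230:420],None,fx=3.1,fy=3.1,interpolation=cv2.INTER_CUBIC))
```

```text
11.75 [ 0.5483865  -0.00561393  0.32082822] [ 1.17793114 -0.21182919 -0.50399533] 0.05980732517746747
```

View pics/s8c.png

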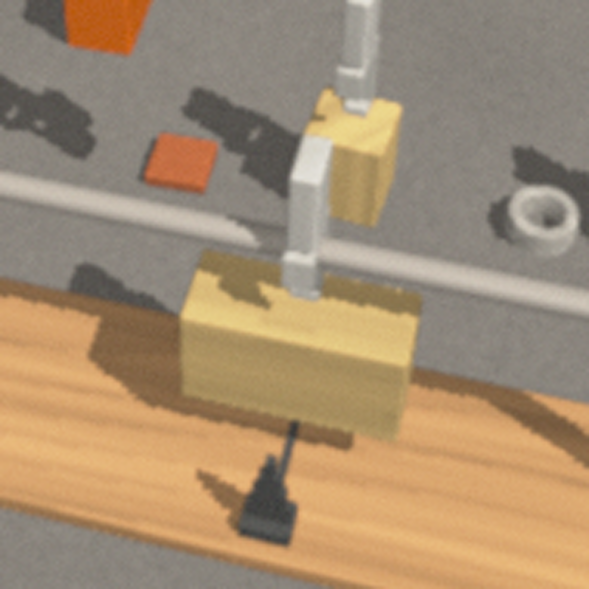

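View pics/wrist8.png

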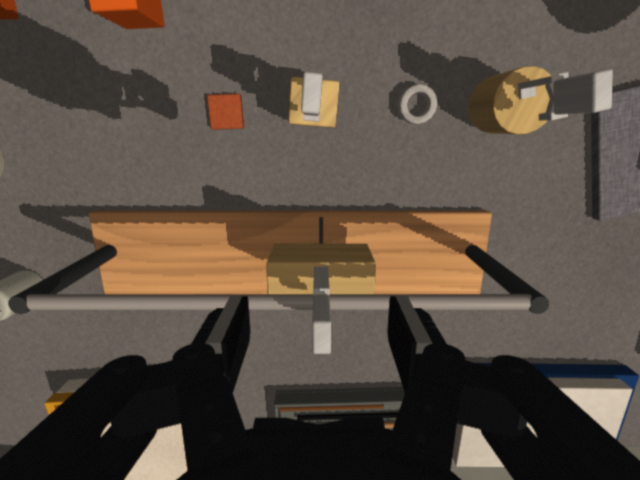

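The hanger hangs upright, with the line at wrist column 321 and the block centre at ~321. The narrow hanger stands at (314,102). Last: a numeric check, a stillness check, then hand in if both are good.

Run:
```python
from h import *
np.set_printoptions(precision=4,suppress=True)
L=np.array([ray("wrist",p,.015) for p in [(321,220),(321,242)]]);B=np.array([ray("wrist",p,.113) for p in [(267.5,262),(375.5,262)]])
print("wrist line",L,"block",B.mean(0))
f=lambda p:(p[0]/3.1+230-.34,p[1]/3.1+230-.34)
print("scene",np.mean([ray("scene",f(p),.113) for p in [(182,319),(411,366)]],0),ray("scene",f((293,428)),.015))
a=cv2.imread("pics/scene8.png").astype(int);b=env.read_camera("scene")[:,:,::-1].astype(int)
print("diff",np.abs(a-b)[260:400,270:380].mean(), np.abs(a-b)[400:,:200].mean())
a0=cv2.imread("pics/scene0.png").astype(int);print("narrow diff vs start",np.abs(a0-b)[262:300,330:360].mean())
print(env.get_state()["clock"])
```

```text
wrist line [[ 0.5816 -0.0031  0.015 ]
 [ 0.6102 -0.004   0.015 ]] block [ 0.5996 -0.0039  0.113 ]
scene [ 0.646  -0.0069  0.113 ] [ 0.6286 -0.008   0.015 ]
diff 1.998896103896104 1.7870208333333333
narrow diff vs start 19.734795321637428
11.9
```

The offset is ≤2 mm in both views and the hanger is still. The narrow-hanger difference is probably occlusion by the hung hanger or a shadow, so I'll check its tab quickly.

Run:
```python
import cv2,numpy as np
a=cv2.imread("pics/scene0.png");b=cv2.imread("pics/scene8.png")
t=a[222:262,335:358]
r=cv2.matchTemplate(b[205:280,318:375],t,cv2.TM_CCOEFF_NORMED);print(cv2.minMaxLoc(r),"expect loc (17,17)")
cv2.imwrite("pics/nc.png",np.hstack([cv2.resize(x[200:320,300:400],None,fx=3.5,fy=3.5) for x in(a,b)]))
```

```text
(-0.37575584650039673, 0.9940770268440247, (7, 14), (17, 17)) expect loc (17,17)
```

View pics/nc.png

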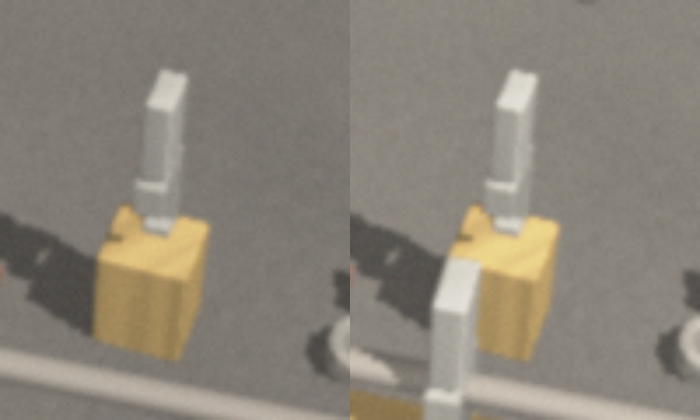

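The narrow hanger hasn't moved; the difference was the hung tab in front of it. Handing in.

```bash
python3 -c "
from workcell import env
print(env.hand_in())"
```

```text
the job is handed in; nothing more can be done
None
```

I hooked the wide plywood hanger on the rail about 135 mm from the pointer, on the robot's right (−y). I then slid it along the rail without lifting it, released it opposite the pointer and backed the arm well clear. I handed in at about 12 s; no verdict is reported.

- **Centring:** the block centre is within about 2 mm of the pointer line in both the wrist and scene views.
- **Hanging:** it looks upright, with the lip on the far side of the rail. Two successive scene pictures differ only by noise, so it is at rest.
- **Narrow hanger:** its tab matches the start picture with zero pixel shift. A first pixel comparison there showed a large difference, but that was only the hung hanger's tab standing in front of it.
- **Disagreement:** the scene camera's absolute x readings were up to about 6 mm off the top and wrist views. I relied on positions relative to each other within one view instead.

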